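# Open a safety-capped tablet bottle in the one-handed stand

## Robot

A 6-joint arm with a two-finger parallel gripper is mounted at the origin on a cart in front of the work surface, level with it; the furniture and walls round the work are solid. World frame = base frame: x ahead of the robot, y to its left, z up, the work surface at z = 0. Lengths are in m, angles in rad, forces in N, time in s.
With the tool pointing down it reaches from about 0.3 to 0.775 m from the base axis. Payload 14.6 kg.
Tool frame: the origin (TCP) lies on the centre line of the jaws, within the pads' length; the fingertips stand 19 mm ahead of it and the grasp point (between the pads) is the TCP; y points along the fingers, x is the direction in which the jaws open and shut, and the axes are right-handed (so a half turn about y gives the same grasp; the last joint's range is limited). The gripper opens to 94 mm and grips with 3 to 60 N. Pads are 16 mm wide; open, the fingers measure 119 mm over their backs; the gripper's body (75 mm by 177 mm) begins 78 mm behind the grasp point.
Start: joints at [-1.193, 0.3, 1.521, -0, 1.321, -0.067], TCP at [0.237, -0.496, 0.224] pointing down, gripper open.
Joint ranges: [-3.03, 3.03], [-0.79, 2.21], [0.23, 2.52], [-1.04, 4.18], [0, 3.07], [-2.55, 2.55]. Speed limits (rad/s): [2.22, 2.22, 2.57, 3.14, 3.14, 3.14].

## Interface

Orientations are given as [roll, pitch, yaw] about the fixed x, y, z axes, in that order (R = Rz(yaw) Ry(pitch) Rx(roll)).
In Python, from station import ctrl, optics gives the robot as it stands.
- The arm moves only by the tool jog_arm, never from a script. Its argument "targets" is a list of rows, each a list of 3 entries, a list of its own where there are three numbers: the finger opening in cm, from 0 to 9.4, then the shift along the tool's x, y, z in cm, then the turn about the tool's y in rad. A call has 1 to 10 rows; each row is the pose to reach, as a shift and turn from the pose commanded when the call began, along the tool's axes at that moment; what a row does not reach only later rows make up. A row lasts 1/10 s, in which the tool goes at most 50 mm and 8.59 degrees, less where a joint would pass 70% of its speed; a pose out of reach is approached as far as the arm can. A call with a gripper value outside its range is refused whole. The fingers move at their own pace and stop on an object; "grip_force" is the grip in N (left out, the last holds). Time passes only in rows, so rows that repeat a pose let the fingers close. It gives the time, the measured TCP pose, the force and the opening at its end, in the units of the state.
- ctrl.get_obs(): the state, without advancing time (a new reading comes with each control period).
- optics.camera(name): name is "scene" or "top" or "wrist"; returns a dict with "img" (420x560x3 uint8, red, green, blue), "range_z" (420x560 float32, m along the optical axis (not along the pixel's ray), 0 where there is no reading), "camera_matrix" (3x3 intrinsics, pixels), "world_to_cam" (4x4, takes a point from world to camera coordinates); the wrist camera has in their place "mount" (4x4, takes a point from camera to tool coordinates, whose origin is the TCP and whose axes are the tool frame's). Camera axes: x right, y up, looking along -z (the intrinsics and any distortion apply to the point x, -y, -z); pixel columns grow to the right and rows downward; lengths in m; the calibration is good to about 2 mm. A picture is of the moment at which its call begins: read the wrist's pose just before it.
- ctrl.hand_in(): hands the job in, once; it reports no verdict.
The state is a dict: "time_s": time; "qpos": joint angles; "joint_vel": joint speeds; "tau": joint torques, N m; "ee_pos": TCP position; "eef_rot": TCP orientation; "force": force on the tool from outside, world axes, zero at the start; "moment": the same for the moment, N m; "grip_width": finger opening in m.
Only numpy, scipy, OpenCV 4.12 (cv2) and the standard library are available. Lean on these libraries where they do the work, as an engineer would, in place of code of your own. Each camera call takes 0.05 s, during which the arm holds its last target. There are 200 camera calls.

## Task

Set the amber tablet bottle upright and fully home in the square well of the white stand on the suction foot with its cap still on, so that it cannot spin. Then press the white safety cap down, turn it anticlockwise until it comes free, lift it off, and finish still holding the cap level in the gripper, straight above the open bottle and about 5 cm clear of the rim, the bottle staying home in the stand. Leave the glass, the mug and the jam jar where they are.

Things in the scene. Friction and masses are not known exactly. Their poses are not given: they have to be found in the camera images.
- bottle: Loose amber tablet bottle with paper label, 0.11 to 0.2 kg, upright on the worktop at first. Body square, 56 x 56 mm, corners rounded, 70 mm high; shoulder to 78 mm. Origin: centre of the underside; z up, x and y square to the flat sides (a quarter turn fits the same). It would spin on the worktop if its cap were turned there. It can be lifted by the locked cap.
- bottle_rim (a point): Centre of the bottle's round mouth, 98 mm above its underside, inside the cap at first. The neck is 33 mm across; it is on the bottle's axis.
- cap: White ribbed push-and-turn cap, 51 mm across, 26 mm high, about 37 g, loose but locked on the bottle at first. Origin: centre of its lower edge, 86 mm above the bottle's underside when locked; z up; x then within 0.1 rad of the bottle's x. It neither lifts nor turns until pressed down over 4.5 mm (8 N); it bottoms at 7.5 mm (12 N); a spring pushes it back up.
- cap_top (a point): Centre of the cap's flat top, 26 mm above its lower edge; red arrows round it point the way it opens. Kept pressed some 6 mm, the cap turns anticlockwise seen from above: its lugs come free from 0.70 rad past the locked angle and meet a stop at 1.39 rad (aim at about 1.1). There it lifts straight off. Clockwise it is blocked.
- stand: White square stand on a round grey suction foot 120 mm across, fixed to the worktop; inside is a square rubber-lined well. Origin: centre of its underside, on the worktop; z up; x and y square to the well. Well 60 x 60 mm inside, 78 x 78 mm outside, top edge 42 mm above the worktop; the top 6 mm is bevelled to a 68 mm mouth. A low blue lever tab lies on the foot.
- stand_well (a point): Centre of the well's floor, 12 mm above the worktop; axes as the stand's. The bottle is home when its underside rests here.
- glass: Drinking glass, 81 mm across, 93 mm high, behind the work. Origin: centre of its underside. Leave it.
- mug: Green and white mug, 78 mm across, 116 mm with its handle, 101 mm high, behind the work. Origin: centre of its underside. Leave it.
- jam: Jam jar with a yellow lid, 67 mm across, 86 mm high, behind the work. Origin: centre of its underside. Leave it.
Mind the look-alikes: they are no part of the job. Several things have the shape of the cap; the one meant has the colours described above. What is shaped like the bottle but red is not meant.

How it is judged:
By the outcome, as a careful person would: the job done as asked, in the order asked, and still so for the second after the job is handed in, while the arm keeps its last pose, push and grip.
It also fails if it takes over 45 s, if anything falls off the work surface, if the arm or the gripper's body presses on something with over 40 N, if the wrist force passes 120 N, or if a joint passes its speed limit or range.

## Working session

There is one attempt and no reset: what is moved stays moved. The work goes in short steps, Python scripts to look and compute and a tool call to move; the robot and the scene stay as the last step left them, time stands still between calls to the robot, and variables do not carry over. Pictures are saved under pics/ and viewed, about 8 in all and at most 12, crops included, and the job is handed in when it is done.

Besides the shell and the picture viewer there is one more tool, called after ">>>" as name(argument=value, ...), one argument or row to a line, values as JSON. jog_arm: Moves the arm, as the interface text tells. Its arguments: {"type":"object","properties":{"targets":{"type":"array","items":{"type":"array"}},"grip_force":{"type":"number"}},"required":["targets"]}

```bash
mkdir -p pics; ls; cat > h.py <<'E'
import numpy as np, cv2
from station import ctrl, optics
from scipy.spatial.transform import Rotation as R
def Tool(o):
    T=np.eye(4);T[:3,:3]=R.from_euler('xyz',o['eef_rot']).as_matrix();T[:3,3]=o['ee_pos'];return T
def shot(name,fn=None):
    o=ctrl.get_obs();c=optics.camera(name)
    c['c2w']=Tool(o)@c['mount'] if name=='wrist' else np.linalg.inv(c['world_to_cam'])
    if fn: cv2.imwrite('pics/'+fn,c['img'][:,:,::-1])
    np.savez('/tmp/'+name,**{k:v for k,v in c.items()})
    return c
def cloud(c):
    K=c['camera_matrix'];z=c['range_z'];v,u=np.mgrid[:z.shape[0],:z.shape[1]]
    P=np.stack([(u-K[0,2])/K[0,0]*z,-(v-K[1,2])/K[1,1]*z,-z],-1)
    W=P@c['c2w'][:3,:3].T+c['c2w'][:3,3];W[z==0]=np.nan;return W
E
python3 - <<'E'
from h import *
o=ctrl.get_obs();print({k:np.round(v,3) for k,v in o.items()})
a=shot('scene','s1.png');b=shot('top','t1.png')
print([k for k in b],b['camera_matrix'],b.get('distortion'))
E
```

```text
pics
{'time_s': np.float64(0.0), 'qpos': array([-1.193,  0.301,  1.522, -0.   ,  1.321, -0.067]), 'joint_vel': array([ 0.   , -0.001, -0.   , -0.001, -0.001,  0.002]), 'tau': array([ 3.0000e-03, -5.3179e+01, -3.5273e+01,  7.1000e-02,  2.4000e-02,
       -0.0000e+00]), 'ee_pos': array([ 0.237, -0.496,  0.224]), 'eef_rot': array([-1.571e+00,  1.000e-03, -1.126e+00]), 'force': array([-0.897, -0.018, -0.283]), 'moment': array([-0.027, -0.046, -0.04 ]), 'grip_width': np.float64(0.094)}
['img', 'range_z', 'camera_matrix', 'world_to_cam', 'c2w'] [[448.72231724   0.         285.8524375 ]
 [  0.         448.72231724 215.05596745]
 [  0.           0.           1.        ]] None
```

View pics/t1.png

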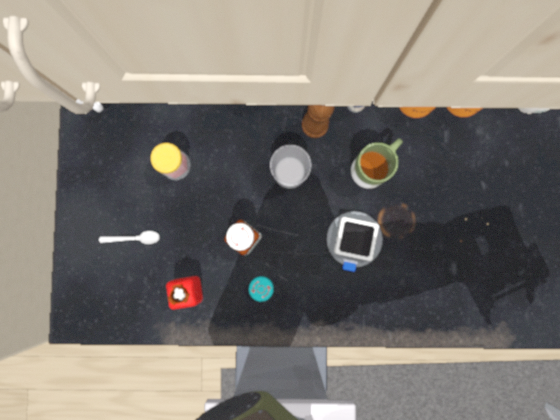

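View pics/s1.png

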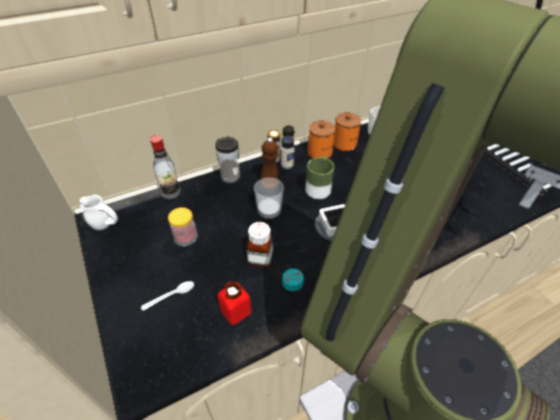

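The top view shows the amber bottle with its white cap at (240,237) and the white stand at (357,240). The look-alikes are the red bottle at (183,293) and the teal cap at (261,289). The glass is at (290,167), the mug at (375,163) and the jam jar at (167,160). In the scene view the amber, white-capped bottle is at (260,243). It's the only one that fits the description, and I'll confirm it in a crop.

```bash
python3 - <<'E'
from h import *
c=dict(np.load('/tmp/top.npz'));W=cloud(c);im=c['img']
def reg(n,u0,u1,v0,v1,z0,z1):
    w=W[v0:v1,u0:u1].reshape(-1,3);m=(w[:,2]>z0)&(w[:,2]<z1);w=w[m]
    print(n,len(w),'med',np.round(np.median(w,0),4),'min',w.min(0).round(3),'max',w.max(0).round(3));return w
w=reg('cap',215,270,210,265,.105,.12);print(cv2.minEnclosingCircle(w[:,:2].astype(np.float32)))
w=reg('bottle',215,275,210,270,.06,.085)
w=reg('standrim',320,395,200,280,.036,.05);print(cv2.minAreaRect(w[:,:2].astype(np.float32)))
w=reg('foot',320,395,200,280,.004,.03);print(cv2.minEnclosingCircle(w[:,:2].astype(np.float32)))
w=reg('glass',265,315,140,195,.08,.1);w=reg('mug',345,410,135,190,.09,.11);w=reg('jam',145,195,135,185,.075,.095)
reg('spot',380,415,200,240,-.02,.2);reg('table',100,200,200,270,-.02,.1)
a=cv2.resize(im[200:275,205:280],(400,400),interpolation=3);b=cv2.resize(im[200:275,320:395],(400,400),interpolation=3)
cv2.imwrite('pics/crop1.png',np.hstack([a,b])[:,:,::-1])
E
```

```text
cap 531 med [0.4992 0.0809 0.1113] min [0.476 0.056 0.105] max [0.524 0.106 0.116]
((0.49985653162002563, 0.08098994940519333), 0.025525720790028572)
bottle 209 med [0.4964 0.0703 0.0715] min [0.466 0.045 0.061] max [0.535 0.116 0.079]
standrim 518 med [ 0.4998 -0.158   0.0404] min [ 0.456 -0.2    0.036] max [ 0.543 -0.112  0.046]
((0.49983513355255127, -0.15560808777809143), (0.07937470823526382, 0.07856016606092453), 79.61479949951172)
foot 1885 med [ 0.4979 -0.1535  0.0115] min [ 0.423 -0.244  0.004] max [ 0.579 -0.096  0.03 ]
((0.5022768974304199, -0.1720883548259735), 0.09480760246515274)
glass 206 med [ 0.6605 -0.016   0.0906] min [ 0.603 -0.056  0.08 ] max [0.683 0.024 0.096]
mug 366 med [ 0.6646 -0.2034  0.098 ] min [ 0.611 -0.236  0.09 ] max [ 0.696 -0.149  0.103]
jam 726 med [0.6558 0.2334 0.0857] min [0.627 0.204 0.075] max [0.685 0.263 0.091]
spot 1398 med [ 5.445e-01 -2.520e-01 -3.000e-04] min [ 0.501 -0.291 -0.005] max [ 0.587 -0.212  0.012]
table 6975 med [ 5.049e-01  2.863e-01 -4.000e-04] min [ 0.429  0.177 -0.008] max [0.582 0.398 0.013]
```

View pics/crop1.png

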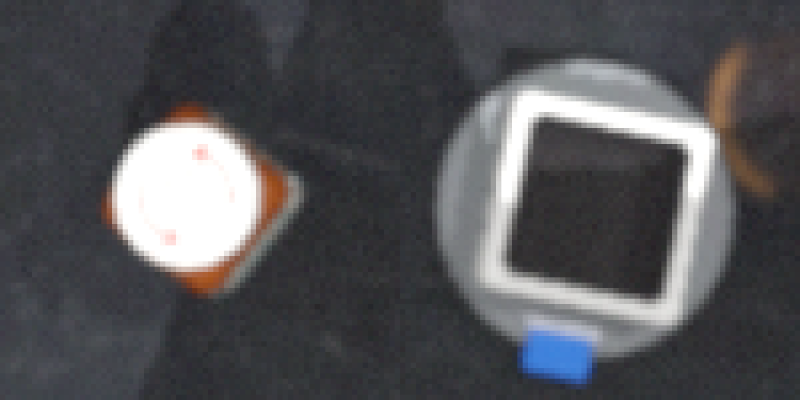

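The crop confirms it: the left half shows the amber bottle with the white, red-arrowed cap, centre about (240,237). It's turned about -38° (mod 90). The right half shows the stand at about -10.5°, with the blue tab at the front. The measurements hold up: cap top z 0.111 with radius 25.5 mm, and stand rim 79 mm at z 0.040. First I'll move over the stand for a close look.

>>> jog_arm(
  targets=[
    [9.4,[-19.4,0,38.4],-0.946],
    [9.4,[-19.4,0,38.4],-0.946],
    [9.4,[-19.4,0,38.4],-0.946],
    [9.4,[-19.4,0,38.4],-0.946],
    [9.4,[-19.4,0,38.4],-0.946],
    [9.4,[-19.4,0,38.4],-0.946],
    [9.4,[-19.4,0,38.4],-0.946],
    [9.4,[-19.4,0,38.4],-0.946],
    [9.4,[-19.4,0,38.4],-0.946],
    [9.4,[-19.4,0,38.4],-0.946],
  ],
)

```text
time_s: 1.1
ee_pos: [0.5012, -0.1533, 0.224]
eef_rot: [-1.57, 0.001, -0.176]
force: [0.8, -0.1, -0.6]
grip_width: 0.0939
```

```bash
python3 - <<'E'
from h import *
o=ctrl.get_obs();print(o['time_s'],o['ee_pos'],o['eef_rot'],o['qpos'])
c=shot('wrist','w1.png');print(c['mount'].round(3));W=cloud(c)
w=W.reshape(-1,3);m=(w[:,2]>.036)&(w[:,2]<.048)&(np.hypot(w[:,0]-.5,w[:,1]+.156)<.065);w=w[m]
print(len(w),w.mean(0),cv2.minAreaRect(w[:,:2].astype(np.float32)))
E
```

```text
1.1 [ 0.50122416 -0.15330459  0.22396959] [-1.57024665e+00  6.28523045e-04 -1.76138256e-01] [-3.66911808e-01  2.43107495e-01  1.59422088e+00  4.35835908e-04
  1.30498566e+00 -1.90888022e-01]
[[ 1.    -0.001  0.001 -0.   ]
 [ 0.001  0.245 -0.97  -0.16 ]
 [ 0.001  0.97   0.245  0.072]
 [ 0.     0.     0.     1.   ]]
1802 [ 0.49807668 -0.15527532  0.04024613] ((0.49899908900260925, -0.15583203732967377), (0.07849323004484177, 0.07925021648406982), 78.758544921875)
```

View pics/w1.png

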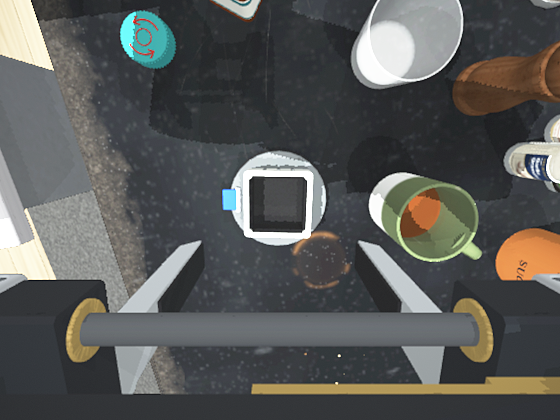

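The wrist view shows the stand at (278,205), its square nearly aligned with the jaws. Yaw is about -0.19 and the centre is (0.499,-0.156), which agrees with the top camera. Next I'll go above the bottle.

>>> jog_arm(
  targets=[
    [9.4,[-4.2,0,23.2],0.484],
    [9.4,[-4.2,0,23.2],0.484],
    [9.4,[-4.2,0,23.2],0.484],
    [9.4,[-4.2,0,23.2],0.484],
    [9.4,[-4.2,0,23.2],0.484],
    [9.4,[-4.2,0,23.2],0.484],
    [9.4,[-4.2,0,23.2],0.484],
    [9.4,[-4.2,0,23.2],0.484],
  ],
)

```text
time_s: 1.95
ee_pos: [0.5, 0.0781, 0.2244]
eef_rot: [-1.571, 0.0, -0.665]
force: [0.3, -0.2, -0.4]
grip_width: 0.0938
```

```bash
python3 - <<'E'
from h import *
o=ctrl.get_obs();print(o['time_s'],o['ee_pos'],o['eef_rot'],o['qpos'])
c=shot('wrist');W=cloud(c)
w=W.reshape(-1,3);col=c['img'].reshape(-1,3).astype(int)
r=np.hypot(w[:,0]-.5,w[:,1]-.081)
t=w[(w[:,2]>.105)&(w[:,2]<.118)&(r<.04)]
print(len(t),np.median(t,0),cv2.minEnclosingCircle(t[:,:2].astype(np.float32)))
for a,b in((.06,.082),(.02,.06),(.005,.08)):
    s=w[(w[:,2]>a)&(w[:,2]<b)&(r<.06)];print(a,b,len(s),cv2.minAreaRect(s[:,:2].astype(np.float32)))
# column extents of bottle in pixels
K=c['camera_matrix'];p=np.linalg.inv(c['c2w'])@[.5,.081,.08,1];u=int(K[0,0]*p[0]/-p[2]+K[0,2]);v=int(-K[1,1]*p[1]/-p[2]+K[1,2]);print(u,v)
cv2.imwrite('pics/w2.png',cv2.resize(c['img'][max(0,v-75):v+75,u-90:u+90],(720,600),interpolation=3)[:,:,::-1])
E
```

```text
1.95 [0.500025   0.07814582 0.22435243] [-1.57117663e+00  1.73499334e-05 -6.65431587e-01] [ 8.27811583e-02  2.02270265e-01  1.64324957e+00 -2.77302834e-04
  1.29634428e+00  7.48287933e-01]
2280 [0.4991316  0.08223891 0.11148777] ((0.49830666184425354, 0.08118639141321182), 0.025689397007226944)
0.06 0.082 620 ((0.4992193877696991, 0.08226679265499115), (0.0532870814204216, 0.05520801991224289), 52.49406814575195)
0.02 0.06 217 ((0.5141215920448303, 0.10174919664859772), (0.005258559249341488, 0.05419005826115608), 51.876670837402344)
0.005 0.08 885 ((0.49933603405952454, 0.08243098855018616), (0.05372600629925728, 0.05518961697816849), 52.53671646118164)
278 207
```

View pics/w2.png

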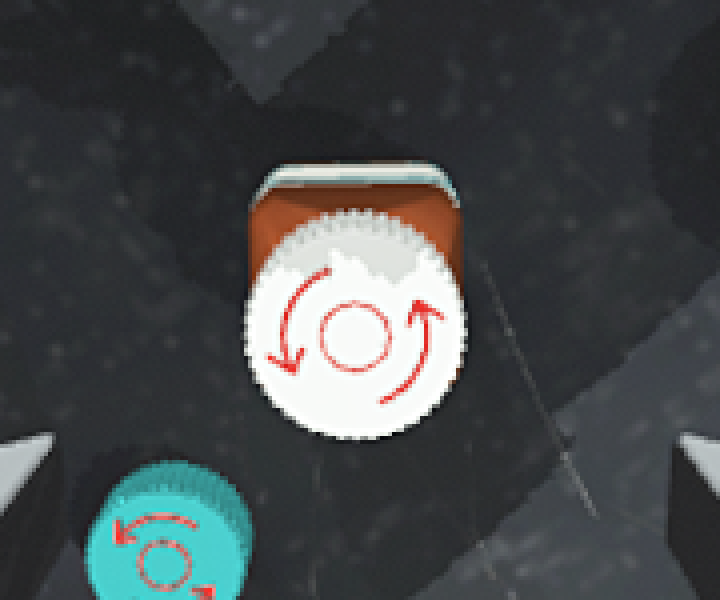

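The crop shows the white cap with its red arrows centred at (355,335) on the amber body, aligned with the jaws. Bottle yaw is -0.654. I'll centre over it and lower.

>>> jog_arm(
  targets=[
    [9.4,[-0.3,3,0.2],0.0],
    [9.4,[-0.3,7,0.2],0.0],
    [9.4,[-0.3,9,0.2],0.0],
    [9.4,[-0.3,9,0.2],0],
    [9.4,[-0.3,9,0.2],0],
    [9.4,[-0.3,9,0.2],0],
  ],
)

```text
time_s: 2.6
ee_pos: [0.4997, 0.0826, 0.136]
eef_rot: [-1.569, -0.002, -0.665]
force: [0.2, -0.2, 0.0]
grip_width: 0.0942
```

>>> jog_arm(
  targets=[
    [9.4,[0,1.5,-0.1],0],
    [9.4,[0,3.0,-0.1],0],
    [9.4,[0,3.0,-0.1],0],
    [7,[0,3.0,-0.1],0],
    [6,[0,3.0,-0.1],0],
    [4,[0,3.0,-0.1],0],
    [4,[0,3.0,-0.1],0],
    [4,[0,3.0,-0.1],0],
    [4,[0,3.0,-0.1],0],
    [4,[0,3.0,-0.1],0],
  ],
  grip_force=35,
)

```text
time_s: 3.6
ee_pos: [0.4984, 0.0823, 0.1046]
eef_rot: [-1.571, -0.0, -0.664]
force: [-0.2, -0.4, 0.3]
grip_width: 0.0508
```

>>> jog_arm(
  targets=[
    [4,[0,-2,0],0],
    [4,[0,-4,0],0],
    [4,[0,-7,0],0],
    [4,[0,-8,0],0],
    [4,[0,-8,0],0],
    [4,[0,-8,0],0],
  ],
)

```text
time_s: 4.2
ee_pos: [0.4978, 0.0823, 0.1831]
eef_rot: [-1.572, 0.001, -0.664]
force: [-0.8, -0.2, -2.5]
grip_width: 0.0507
```

```bash
python3 - <<'E'
from h import *
o=ctrl.get_obs();print(o['time_s'],o['ee_pos'],o['eef_rot'],o['force'],o['grip_width'])
T=Tool(o);y=o['eef_rot'][2]
def to(x,yy,z): print('shift cm',(T[:3,:3].T@(np.array([x,yy,z])-o['ee_pos'])*100).round(2))
to(.499,-.1557,o['ee_pos'][2])
c=shot('wrist','w3.png');W=cloud(c);w=W.reshape(-1,3)
w=w[np.hypot(*(w[:,:2]-o['ee_pos'][:2]).T)<.05]
for a,b in((.08,.16),(.155,.17)):
    s=w[(w[:,2]>a)&(w[:,2]<b)];print(a,b,len(s),cv2.minAreaRect(s[:,:2].astype(np.float32)) if len(s)>5 else 0)
E
```

```text
4.2 [0.49779407 0.08225073 0.18314933] [-1.57185743e+00  1.16885326e-03 -6.63983551e-01] [-0.76069858 -0.23071989 -2.4714228 ] 0.050733684699601725
shift cm [ 14.76   0.   -18.67]
0.08 0.16 2691 ((0.5063376426696777, 0.09368815273046494), (0.028609680011868477, 0.056737788021564484), 50.27265167236328)
0.155 0.17 448 ((0.5065563321113586, 0.09428077936172485), (0.019722219556570053, 0.06760043650865555), 51.91587448120117)
```

View pics/w3.png

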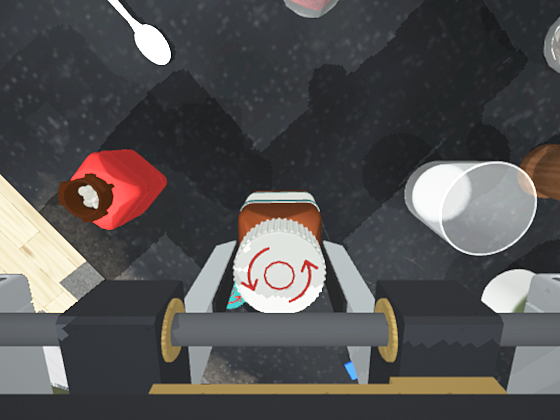

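The wrist view shows the bottle hanging square from the gripped cap at (280,270). I'll carry it over the stand.

>>> jog_arm(
  targets=[
    [4,[2,0,-2.5],-0.06],
    [4,[4.5,0,-5.7],-0.15],
    [4,[7,0,-8.8],-0.24],
    [4,[9.5,0,-12],-0.33],
    [4,[12,0,-15.2],-0.42],
    [4,[14,0,-17.7],-0.46],
    [4,[14.8,0,-18.7],-0.474],
    [4,[14.8,0,-18.7],-0.474],
    [4,[14.8,0,-18.7],-0.474],
    [4,[14.8,0,-18.7],-0.474],
  ],
)

```text
time_s: 5.25
ee_pos: [0.4995, -0.1552, 0.184]
eef_rot: [-1.57, 0.001, -0.189]
force: [-1.1, -0.1, -2.0]
grip_width: 0.051
```

```bash
python3 - <<'E'
from h import *
o=ctrl.get_obs();print(o['time_s'],o['ee_pos'],o['eef_rot'],o['force'],o['grip_width'])
T=Tool(o)
print('shift cm',(T[:3,:3].T@(np.array([.499,-.1557,.118])-o['ee_pos'])*100).round(2))
c=shot('wrist','w4.png');W=cloud(c)
P=(W-T[:3,3])@T[:3,:3]  # tool coords
p=P.reshape(-1,3);
# label face: tool z ~ .028, tool y .03-.1
for lo,hi in((.03,.06),(.06,.10)):
    s=p[(abs(p[:,0])<.022)&(p[:,2]>.022)&(p[:,2]<.034)&(p[:,1]>lo)&(p[:,1]<hi)]
    if len(s)>20: print(lo,hi,len(s),'face z',np.median(s[:,2]),'slope',np.polyfit(s[:,0],s[:,2],1)[0],'tilt',np.polyfit(s[:,1],s[:,2],1)[0])
t=p[(p[:,1]<0)&(p[:,1]>-.012)&(np.hypot(p[:,0],p[:,2])<.03)];print('captop',np.median(t,0))
w=W.reshape(-1,3);m=(w[:,2]>.036)&(w[:,2]<.048)&(np.hypot(w[:,0]-.5,w[:,1]+.156)<.065);w=w[m]
print(len(w),cv2.minAreaRect(w[:,:2].astype(np.float32)))
a=shot('scene');cv2.imwrite('pics/s4.png',cv2.resize(a['img'][120:320,200:440],(720,600))[:,:,::-1])
E
```

```text
5.25 [ 0.49952842 -0.15520104  0.18396497] [-1.57047912e+00  7.94563740e-04 -1.89469930e-01] [-1.10261911 -0.05445289 -1.96674323] 0.050957502780449644
shift cm [-0.04  6.6  -0.06]
0.03 0.06 1036 face z 0.027001327524072822 slope 0.004970398579102672 tilt 0.15322040589261576
0.06 0.1 490 face z 0.027961128633041905 slope 0.010064623919719368 tilt -0.003988237300877899
captop [-0.0005906  -0.00704787  0.00257825]
981 ((0.5014556050300598, -0.13362935185432434), (0.03789980709552765, 0.08130715042352676), 83.79637908935547)
```

View pics/w4.png

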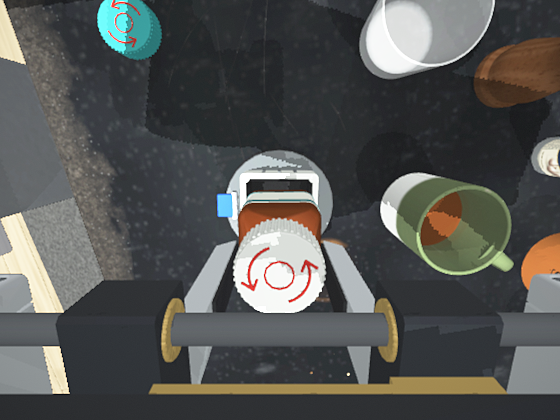

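The wrist view shows the bottle square over the well, which is at (280,190). The face slope relative to the tool is under 0.01 and the centring is within 1 mm. Lowering in steps.

>>> jog_arm(
  targets=[
    [4,[0,1.5,0],0],
    [4,[0,2.5,0],0],
    [4,[0,3.2,0],0],
    [4,[0,3.7,0],0],
    [4,[0,4.2,0],0],
    [4,[0,4.7,0],0],
    [4,[0,5.2,0],0],
    [4,[0,5.2,0],0],
  ],
)

```text
time_s: 6.15
ee_pos: [0.4994, -0.1561, 0.1318]
eef_rot: [-1.571, 0.001, -0.19]
force: [0.3, 0.8, -2.0]
grip_width: 0.051
```

>>> jog_arm(
  targets=[
    [4,[0,0.5,0],0],
    [4,[0,0.9,0],0],
    [4,[0,1.2,0],0],
    [4,[0,1.4,0],0],
    [4,[0,1.4,0],0],
  ],
)

```text
time_s: 6.65
ee_pos: [0.4995, -0.1562, 0.1182]
eef_rot: [-1.571, 0.0, -0.19]
force: [-0.5, 0.4, -1.7]
grip_width: 0.0505
```

>>> jog_arm(
  targets=[
    [4,[0,0.1,0],0],
    [4,[0,0.2,0],0],
    [4,[0,0.3,0],0],
    [4,[0,0.3,0],0],
  ],
  grip_force=50,
)

```text
time_s: 7.05
ee_pos: [0.5, -0.1563, 0.1159]
eef_rot: [-1.571, -0.001, -0.19]
force: [1.2, 0.3, 3.3]
grip_width: 0.0505
```

>>> jog_arm(
  targets=[
    [4,[0,0.1,0],0],
    [4,[0,0.3,0],0],
    [4,[0,0.45,0],0],
    [4,[0,0.5,0],0],
    [4,[0,0.5,0],0],
  ],
)

```text
time_s: 7.55
ee_pos: [0.5002, -0.1564, 0.1112]
eef_rot: [-1.571, -0.002, -0.19]
force: [2.2, 0.5, 8.6]
grip_width: 0.0504
```

>>> jog_arm(
  targets=[
    [4,[0,0.08,0],0],
    [4,[0,0.08,0],-0.1],
    [4,[0,0.08,0],-0.2],
    [4,[0,0.08,0],-0.3],
    [4,[0,0.08,0],-0.4],
  ],
)

```text
time_s: 8.05
ee_pos: [0.5, -0.1564, 0.1103]
eef_rot: [-1.572, -0.001, 0.214]
force: [-0.2, 0.5, 9.9]
grip_width: 0.051
```

```bash
python3 - <<'E'
from h import *
o=ctrl.get_obs();print(o['time_s'],o['ee_pos'],o['eef_rot'],o['force'],o['moment'],o['grip_width'])
T=Tool(o);c=shot('wrist');cv2.imwrite('pics/w5.png',c['img'][:,:,::-1])
E
```

```text
8.05 [ 0.49995095 -0.15635244  0.11034521] [-1.57155342e+00 -1.08642513e-03  2.14116075e-01] [-0.17347127  0.53852161  9.89101249] [-0.00339011  0.07448652 -0.015723  ] 0.05095512172410147
```

View pics/w5.png

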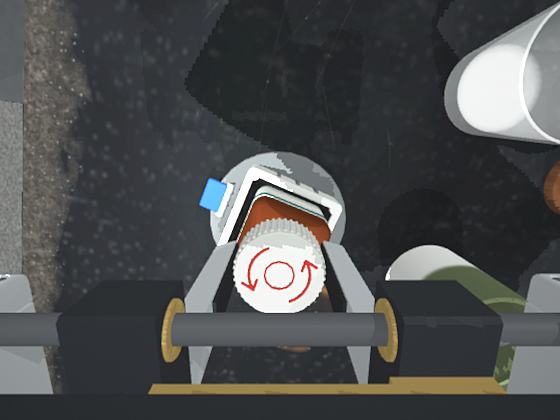

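The bottle stays in the well with the stand (body seen turned at (285,215)), and the cap arrows turn with the gripper. So the cap is turning on the neck without slipping. Turning on to 1.1 rad.

>>> jog_arm(
  targets=[
    [4,[0,0,0],-0.1],
    [4,[0,0,0],-0.2],
    [4,[0,0,0],-0.3],
    [4,[0,0,0],-0.4],
    [4,[0,0,0],-0.5],
    [4,[0,0,0],-0.6],
    [4,[0,0,0],-0.7],
    [4,[0,0,0],-0.7],
    [4,[0,0,0],-0.7],
  ],
)

```text
time_s: 9.0
ee_pos: [0.5, -0.1564, 0.1104]
eef_rot: [-1.572, -0.0, 0.91]
force: [-0.1, -0.0, 9.6]
grip_width: 0.0507
```

>>> jog_arm(
  targets=[
    [4,[0,-0.4,0],0],
    [4,[0,-0.8,0],0],
    [4,[0,-1.2,0],0],
    [4,[0,-1.7,0],0],
    [4,[0,-2.2,0],0],
    [4,[0,-2.2,0],0],
  ],
)

```text
time_s: 9.6
ee_pos: [0.4997, -0.1562, 0.1322]
eef_rot: [-1.571, -0.0, 0.91]
force: [0.9, 1.0, -0.3]
grip_width: 0.0508
```

```bash
python3 - <<'E'
from h import *
o=ctrl.get_obs();print(o['time_s'],o['ee_pos'],o['eef_rot'],o['force'],o['moment'],o['grip_width'])
E
```

```text
9.6 [ 0.49974256 -0.15624692  0.13223893] [-1.57143211e+00 -2.11234408e-04  9.09946842e-01] [ 0.92626743  0.95616579 -0.31983071] [ 0.01811129 -0.17687392 -0.01164345] 0.050793984261245456
```

Only the cap's weight is on the wrist now, about 0.3 N against 2 N with the bottle, so the cap is free. Raising the rest of the way.

>>> jog_arm(
  targets=[
    [4,[0,-1,0],0],
    [4,[0,-2,0],0],
    [4,[0,-3,0],0],
    [4,[0,-4,0],0],
    [4,[0,-4.6,0],0],
    [4,[0,-4.6,0],0],
    [4,[0,-4.6,0],0],
    [4,[0,-4.6,0],0],
  ],
)

```text
time_s: 10.4
ee_pos: [0.4994, -0.1561, 0.1772]
eef_rot: [-1.57, 0.0, 0.91]
force: [-0.4, 0.4, -0.6]
grip_width: 0.0506
```

```bash
python3 - <<'E'
from h import *
o=ctrl.get_obs();print(o['time_s'],o['ee_pos'],o['eef_rot'],o['force'],o['grip_width'])
T=Tool(o);c=shot('wrist','w6.png');W=cloud(c)
p=((W-T[:3,3])@T[:3,:3]).reshape(-1,3)
t=p[(p[:,1]<0)&(p[:,1]>-.012)&(np.hypot(p[:,0],p[:,2])<.03)];print('captop',np.median(t,0),np.linalg.lstsq(np.c_[t[:,[0,2]],np.ones(len(t))],t[:,1],rcond=None)[0])
s=shot('scene');t=shot('top')
for n,c in(('wrist',c),('scene',s)):
    w=cloud(c).reshape(-1,3);w=w[np.hypot(w[:,0]-.5,w[:,1]+.156)<.045]
    for a,b in((.06,.098),(.100,.13)):
        q=w[(w[:,2]>a)&(w[:,2]<b)];print(n,a,b,len(q),np.median(q,0) if len(q) else '', np.percentile(q[:,2],[50,90,99]).round(4) if len(q) else '')
cv2.imwrite('pics/v6.png',np.hstack([cv2.resize(c['img'][100:310,180:400],(400,382)) for c in (dict(np.load('/tmp/wrist.npz')),s)])[:,:,::-1])
E
```

```text
10.4 [ 0.49941175 -0.1561167   0.17720983] [-1.57005916e+00  1.85581464e-04  9.09953363e-01] [-0.39449505  0.38435541 -0.61356839] 0.05055201778116031
captop [ 0.00038558 -0.00699282  0.0027004 ] [-0.00650073  0.02375339 -0.00687883]
wrist 0.06 0.098 1933 [ 0.48235    -0.14138603  0.08601477] [0.086  0.0903 0.0969]
wrist 0.1 0.13 372 [ 0.48742057 -0.14693203  0.10661   ] [0.1066 0.1095 0.1104]
scene 0.06 0.098 0  
scene 0.1 0.13 0
```

View pics/v6.png

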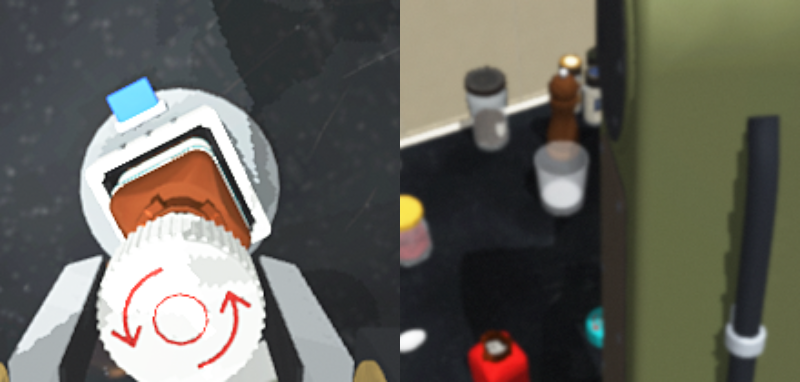

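The picture shows the bare neck under the cap and the body square in the well. The rim measures z = 0.110, so the underside is at 0.012, which is home. The cap is level and about 48 mm above the rim. Handing in.

```bash
python3 -c "
from station import ctrl;print(ctrl.hand_in());print(ctrl.get_obs()['time_s'])"
```

```text
the job is handed in; nothing more can be done
None
the job is handed in; nothing more can be done
```

The job is done and handed in, at about 10.5 s on the robot's clock. I lifted the amber bottle by its locked cap, squared it to the stand and lowered it into the well. I then pressed the cap to about 10 N (roughly 6 mm), turned it 1.1 rad anticlockwise and lifted it off.

**Last checks:**
- **Bottle:** the rim is at z ≈ 0.110 m, which puts the underside at 0.012 m on the well floor, so it is fully home. The wrist picture shows it square in the stand with the neck open.
- **Cap:** still gripped at 50.6 mm with the tool level, over the bottle to about 2 mm, its lower edge about 48 mm above the rim.
- **Forces:** wrist readings between moves stayed at about 10 N or less.
- **Glass, mug and jam jar:** the arm never went near them.

**Checks that failed or fell short:**
- **Scene camera:** the arm hid the bottle from it, so the final check of the bottle and cap rests on the wrist camera alone.
- **Cap-top plane fit:** it showed a slight slope (0.024) and a 2.7 mm offset. I put both down to the partly hidden view of the cap, because the first look at the hanging bottle over the stand showed the same offset.

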